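# Lock the bayonet ring on a mould port and set its catch

## Task

Close the filling port on top of the black mould: push the aluminium bayonet ring down against its spring, turn it clockwise (seen from above) about a quarter turn until it meets its stop, and let it spring back up so that it clicks locked. Then slide the grey-gripped safety catch beside it inwards to its end stop. Do not force anything: the port must never feel more than 60 N. Leave the plug, tin, mallet and clamp where they are.

Things in the scene. Friction and masses are not known exactly. Their poses are not given: they have to be found in the camera images.
- port: Fixed steel filling port on the mould's flat top: bayonet ring in the middle, safety catch on its +y side. Origin on the ring's vertical turning axis, at the height of the mould's top face; z up, +y from the axis to the catch. The ring is 88 mm across, its top 38 mm up, a flat steel cap in it 48 mm up; two opposite tabs reach 88 mm from the axis, their undersides 24 mm above the mould.
- ring (a joint): Turn of the aluminium ring, rad: 0 as found, growing clockwise seen from above. It cannot turn until pushed down 5 mm and must be kept down; then about 3 N at a tab turns it. Its stop lies unseen between 1.3 and 1.9, different each time: turn until it goes no further, then let it rise. There it rises fully (locked, with about 0.1 rad of play); short of it, it stays 4 to 5 mm low.
- cap (a joint): How far the ring, together with the round steel cap in its middle, is pushed down, m: 0 = sprung fully up, 0.008 = bottomed. The spring needs about 5 N to start and 10 N at the bottom.
- tab_a (a point): On the flat top of tab A, 66 mm from the axis, 32 mm above the mould. Tab A lies towards the catch as found. Axes turn with the ring: +y outwards along tab A, +x the way tab A moves when turned clockwise. The flat runs from 25 mm behind (-x) to 13 mm ahead, where a rib 8 mm thick, 23 mm high, 42 to 88 mm from the axis, stands on the leading edge: press on the flat, push the rib.
- tab_b (a point): The same point on the opposite tab B, which is tab A turned half round about the axis. The orientation is still the ring's: -y points outwards along tab B, -x is the way tab B moves when the ring turns clockwise, and its rib stands on its -x side.
- catch_grip (a point): Centre of the catch's upright grey plastic grip: 36 mm wide (port x), 14 mm thick (port y), 31 to 59 mm above the mould. As found 124 to 127 mm from the ring's axis; slides along port -y, to the axis. Its steel base is 52 mm wide, 16 mm high, 96 to 171 mm from the axis, with guide cheeks 30 mm high between 100 and 130 mm; beyond 138 mm only the base is below.
- catch (a joint): Slide of the catch towards the ring's axis, m: 0 to 0.003 as found, 0.028 at its inner end stop. Friction about 3 N, no spring. Until the ring is turned, tab A stands in the bolt's way.
- mould: Fixed black mould, 260 mm (x) by 380 mm (y), on wooden battens; top face 100 mm above the table. Origin under its centre on the table.
- plug: Bystander: loose steel plug, 28 mm across, 24 mm high, standing on the mould's top near a corner. Origin at its underside.
- tin: Bystander: closed aluminium tin, 72 mm across, 60 mm high, standing on the table beside the mould. Origin at its underside.
- mallet: Bystander: rubber mallet with a wooden handle, 260 mm long, lying on the table beside the mould. Origin at its middle, handle towards its -x.
- clamp: Bystander: bar clamp, 320 mm long, with wooden handle, lying on the table beyond the mould. Origin at the middle of its bar.

How it is judged:
By the outcome, as a careful person would: the job done as asked, in the order asked, and still so for the second after the job is handed in, with the robot touching nothing.
It also fails if it takes over 53 s, if anything falls off the work surface, if the arm or the gripper's body presses on something with over 40 N, if the wrist force passes 120 N, or if a joint passes its speed limit or range.

## Robot

A 6-joint arm with a two-finger parallel gripper is mounted at the origin on the work surface. World frame = base frame: x ahead of the robot, y to its left, z up, the work surface at z = 0. Lengths are in m, angles in degrees, forces in N, time in s.
With the tool pointing down it reaches from about 0.4 to 0.825 m from the base axis. Payload 7 kg.
Tool frame: the origin (TCP) lies midway between the tips of the shut fingers; the grasp point (between the pads) lies 19 mm behind it; z points along the fingers, y is the direction in which the jaws open and shut (so a half turn about z gives the same grasp; the last joint's range is limited). The gripper opens to 88 mm and grips with 3 to 60 N. Pads are 19 mm wide; open, the fingers measure 130 mm over their backs; the gripper's body (78 mm by 193 mm) begins 47 mm behind the grasp point.
Start: joints at [81.308, 20.546, 0.682, 0, -70.136, -16.507], TCP at [0.287, 0.611, 0.227] pointing down, gripper open.
Joint ranges: [-176.03, 176.03], [-82.01, 121.73], [-58.28, 71.71], [-173.87, 95.51], [-174.79, -0.11], [-173.66, 173.66]. Speed limits (degrees/s): [136.94, 136.94, 172.46, 180, 180, 180].

## Interface

Orientations are given as a 3x3 rotation matrix whose columns are the frame's x, y, z axes.
In Python, from rig import robot gives the robot as it stands. Calls block until the motion is done:
- robot.goto(position, orientation): joint-space move of the TCP to a pose.
- robot.servo_line(position, ori=None, speed=0.15): straight line of the TCP; ori=None keeps the orientation; speed is the mean speed in m/s.
- robot.movej(angles): joint-space move.
- robot.move_gripper(opening): opening from 0.0 (shut) to 1.0 (fully open); the grip force is fixed at half the most; returns when the fingers have stopped.
- robot.dwell(seconds).
- robot.ik(position, orientation): joint angles nearest the present ones, or None.
- robot.grab_frame(name): name is "scene" or "side" or "wrist"; returns (picture, depth): 480x640x3 uint8, red, green, blue; 480x640 float32, m along the optical axis (not along the pixel's ray), 0 where there is no reading.
- robot.camera_info(name): a dict with "vfov" (degrees; the focal length in pixels is half the picture's height over the tangent of half this angle, whatever the lens; pixels are square), "cx", "cy" (the principal point, pixels), "k1" (the pictures are not rectified: a ray, as slopes to the right and down, at radius r is drawn at 1 + k1 r^2 times it, then the intrinsics apply), "view" (4x4, takes a point from world to camera coordinates); the wrist camera has in their place "T_tool_cam" (4x4, takes a point from camera to tool coordinates, whose origin is the TCP and whose axes are the flange's). Camera axes: x right, y down, z forward; pixel columns grow to the right and rows downward; lengths in m; the calibration is good to about 2 mm. A picture is of the moment at which its call begins: read the wrist's pose just before it. camera_info takes no time and is no camera call.
A pose or a line that the arm cannot do raises robot.Unreachable and nothing moves.
- robot.job_done(): hands the job in, once; it reports no verdict.
Readings, each from a call of its own:
- robot.read_t(): time.
- robot.read_qpos(): joint angles.
- robot.read_qvel(): joint speeds.
- robot.read_effort(): joint torques, N m.
- robot.read_position(): TCP position.
- robot.read_tcp_rot(): TCP orientation.
- robot.read_force(): force on the tool from outside, world axes, zero at the start.
- robot.read_ft_torque(): the same for the moment, N m.
- robot.read_grip_width(): opening from 0.0 (shut) to 1.0 (fully open).
Only numpy, scipy, OpenCV 4.12 (cv2) and the standard library are available. Lean on these libraries where they do the work, as an engineer would, in place of code of your own. Each camera call takes 0.05 s, during which the arm holds its last target. There are 200 camera calls.

## Working session

There is one attempt and no reset: what is moved stays moved. The work goes in short steps, each a Python script; the robot and the scene stay as the last script left them, time stands still between calls to the robot, and variables do not carry over. Pictures are saved under pics/ and viewed, about 8 in all and at most 12, crops included, and the job is handed in when it is done.

```bash
ls; mkdir -p pics
python3 - <<'E'
from rig import robot
import cv2,numpy as np
np.set_printoptions(precision=4,suppress=True)
for n in ["scene","side","wrist"]:
    im,d=robot.grab_frame(n); cv2.imwrite(f"pics/{n}0.png",im[:,:,::-1]); np.save(f"pics/{n}0.npy",d)
    print(n,robot.camera_info(n))
print(robot.read_t(),robot.read_position(),robot.read_tcp_rot(),robot.read_force())
a=[cv2.imread(f"pics/{n}0.png") for n in ["scene","side"]]
E
```

```text
pics
scene {'vfov': 46.61286633927181, 'cx': 318.140007814382, 'cy': 235.48536997412836, 'k1': -0.026225587354265098, 'view': array([[ 0.5659,  0.8242, -0.0213, -0.4151],
       [ 0.4828, -0.3522, -0.8018, -0.2131],
       [-0.6683,  0.4434, -0.5972,  1.5242],
       [ 0.    ,  0.    ,  0.    ,  1.    ]])}
side {'vfov': 47.408978543065544, 'cx': 318.28181617874816, 'cy': 233.50419709896062, 'k1': -0.03864939741930332, 'view': array([[ 0.8855, -0.4645, -0.0114, -0.5429],
       [-0.2468, -0.4494, -0.8586,  0.2963],
       [ 0.3937,  0.7631, -0.5126,  1.0124],
       [ 0.    ,  0.    ,  0.    ,  1.    ]])}
wrist {'vfov': 66.05126547075967, 'cx': 320.498241501693, 'cy': 254.79375452048222, 'k1': -0.0674333131110462, 'T_tool_cam': array([[ 0.0003, -0.9664, -0.2569,  0.0682],
       [ 1.    ,  0.0002,  0.0003,  0.0001],
       [-0.0003, -0.2569,  0.9664, -0.1585],
       [ 0.    ,  0.    ,  0.    ,  1.    ]])}
0.15 [0.2873 0.6104 0.2259] [[ 0.9048 -0.4258 -0.0004]
 [-0.4258 -0.9048 -0.0012]
 [ 0.0001  0.0012 -1.    ]] [ 0.6776  0.2222 -0.0602]
```

View pics/scene0.png

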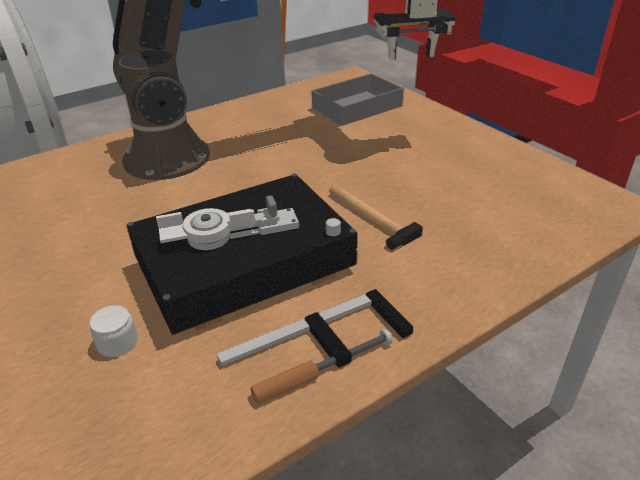

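View pics/wrist0.png

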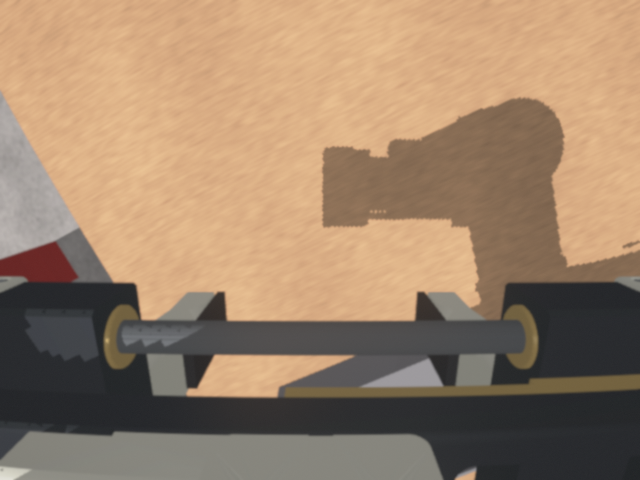

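```bash
cat > h.py <<'E'
import numpy as np,cv2
from rig import robot
np.set_printoptions(precision=4,suppress=True)
def pose(n,p=None,R=None):
    c=robot.camera_info(n)
    if n!="wrist": return c,np.linalg.inv(c["view"])
    T=np.eye(4);T[:3,:3]=R;T[:3,3]=p
    return c,T@c["T_tool_cam"]
def rays(n,uv,p=None,R=None):
    c,T=pose(n,p,R); f=240/np.tan(np.radians(c["vfov"]/2))
    m=(np.float64(uv).reshape(-1,2)-[c["cx"],c["cy"]])/f; s=m.copy()
    for _ in range(10): s=m/(1+c["k1"]*(s**2).sum(1,keepdims=True))
    return T[:3,3],np.c_[s,np.ones(len(s))],T[:3,:3]
def onplane(n,uv,z,p=None,R=None):
    o,s,Rw=rays(n,uv,p,R); d=s@Rw.T; return o+d*((z-o[2])/d[:,2:])
def cloud(n,d,p=None,R=None):
    v,u=np.mgrid[:480,:640]; o,s,Rw=rays(n,np.c_[u.ravel(),v.ravel()],p,R)
    P=(s*d.reshape(-1,1))@Rw.T+o; P[d.ravel()==0]=np.nan; return P.reshape(480,640,3)
E
python3 - <<'E'
from h import *
print(onplane("scene",[(206,217)],.148),onplane("scene",[(271,199)],.159),"plug,tin",onplane("scene",[(333,222)],.124),onplane("scene",[(112,318)],.06))
print("mould", onplane("scene",[(130,224),(166,298),(355,235),(295,178)],.1))
for n in ["scene","side"]:
    P=cloud(n,np.load(f"pics/{n}0.npy")); z=P[...,2]
    im=cv2.imread(f"pics/{n}0.png"); br=im.max(2)>90
    c0=onplane("scene",[(206,217)],.148)[0]
    near=np.hypot(P[...,0]-c0[0],P[...,1]-c0[1])<.25
    for a,b in [(.095,.105),(.128,.134),(.134,.141),(.143,.152),(.155,.163)]:
        m=(z>a)&(z<b)&near; q=P[m]
        print(n,a,m.sum(),np.nanmean(q,0) if len(q) else '', np.nanstd(q,0) if len(q) else '')
E
```

```text
[[ 0.535  -0.1114  0.148 ]] [[0.569  0.0089 0.159 ]] plug,tin [[0.6591 0.0883 0.124 ]] [[ 0.5929 -0.3286  0.06  ]]
mould [[ 0.3997 -0.2202  0.1   ]
 [ 0.645  -0.2439  0.1   ]
 [ 0.6906  0.1167  0.1   ]
 [ 0.4458  0.1383  0.1   ]]
scene 0.095 11622 [ 0.566  -0.0738  0.1003] [0.0773 0.1134 0.0014]
scene 0.128 705 [ 0.5416 -0.1223  0.1313] [0.0271 0.0665 0.0016]
scene 0.134 915 [ 0.5397 -0.1111  0.1377] [0.0284 0.0388 0.0016]
scene 0.143 469 [ 0.54   -0.1032  0.1465] [0.0282 0.0496 0.0026]
scene 0.155 157 [ 0.5552 -0.0489  0.1574] [0.0336 0.0727 0.0018]
side 0.095 11357 [ 0.5256 -0.0891  0.1   ] [0.0798 0.1104 0.0014]
side 0.128 692 [ 0.5319 -0.1145  0.1315] [0.0229 0.0705 0.0014]
side 0.134 715 [ 0.5327 -0.1092  0.1377] [0.027  0.0416 0.0017]
side 0.143 319 [ 0.5377 -0.0923  0.1461] [0.0241 0.0544 0.0024]
side 0.155 129 [ 0.5519 -0.0476  0.1574] [0.0318 0.0712 0.0019]
```

View pics/side0.png

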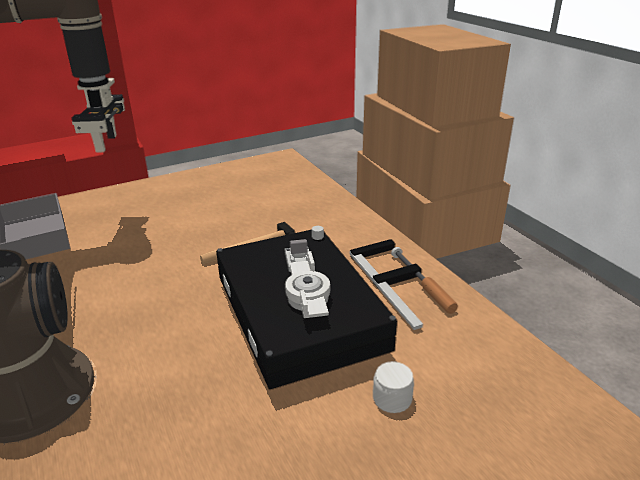

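```bash
cat >> h.py <<'E'
def Rz(psi): c,s=np.cos(psi),np.sin(psi); return np.array([[c,s,0],[s,-c,0],[0,0,-1.]])
E
python3 - <<'E'
from h import *
psi=np.radians(-9); c=np.array([.536,-.111,.27]); c[:2]-=.03*np.array([np.cos(psi),np.sin(psi)])
c[:2]+=.03*np.array([-np.sin(psi),np.cos(psi)])
print(robot.ik(c,Rz(psi)))
robot.goto(c,Rz(psi)); robot.move_gripper(0)
robot.dwell(.3)
p,R=robot.read_position(),robot.read_tcp_rot(); im,d=robot.grab_frame("wrist")
cv2.imwrite("pics/w1.png",im[:,:,::-1]); np.savez("pics/w1.npz",d=d,p=p,R=R)
print(robot.read_t(),p,robot.read_qpos(),robot.read_force())
E
```

```text
[ 13.2535   3.958  -15.0407   0.     -71.0012  67.7465]
4.4917 [ 0.5111 -0.0767  0.27  ] [ 13.2561   3.9584 -15.0398   0.0001 -71.0032  67.7482] [ 0.866  -1.1273  0.8446]
```

View pics/w1.png

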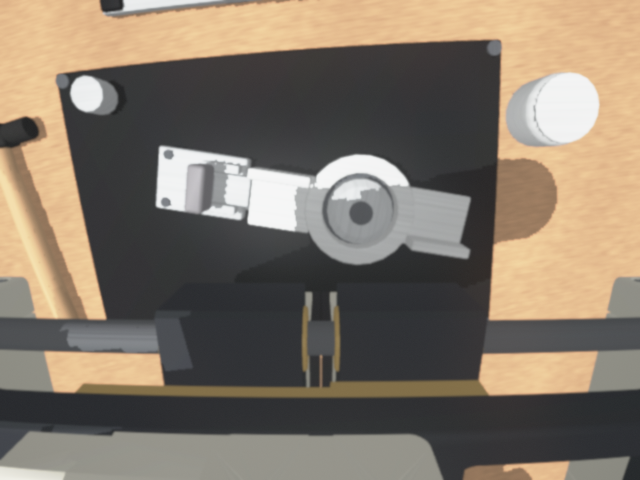

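Run:
```python
from h import *
f=np.load("pics/w1.npz"); p,R,d=f["p"],f["R"],f["d"]
im=cv2.imread("pics/w1.png"); P=cloud("wrist",d,p,R); z=P[...,2]
g=cv2.cvtColor(im,cv2.COLOR_BGR2GRAY)
print("moudlz",np.nanmedian(z[260:280,200:280]),"cap z",np.nanmedian(z[185:200,350:370]))
dot=onplane("wrist",[(361,212)],.148,p,R)[0]; print("dot",dot)
br=g>80
# ring outer edge: bright contour points away from tabs, cast to z=.138 (upper half) and fit circle
pts=[]
for a in np.radians(np.r_[-150:-29:5, 75:130:5]):
    for r in range(75,20,-1):
        u,v=361+r*np.cos(a),211+r*np.sin(a)
        if v<275 and br[int(round(v)),int(round(u))]: pts.append((u,v)); break
q=onplane("wrist",pts,.138,p,R)[:,:2]
for _ in range(4):
    s=np.linalg.lstsq(np.c_[2*q,np.ones(len(q))],(q**2).sum(1),rcond=None)[0]; c=s[:2]; r=np.sqrt(s[2]+c@c)
    e=abs(np.hypot(*(q-c).T)-r); q=q[e<max(.0015,1.5*np.median(e))]
print("ring",c,r,len(q),e.max())
def heading(v): return np.degrees(np.arctan2(v[1],v[0]))
# base outer strip
sc=onplane("wrist",[(168,155),(165,203)],.116,p,R); m=sc.mean(0)[:2]; print("screws",sc,heading(m-c),np.hypot(*(m-c)),heading(sc[0,:2]-sc[1,:2])+90)
# grip top by depth
m=(z>.154)&(z<.163); m[:, :150]=0; m[:,240:]=0; m[260:]=0
q=P[m][:,:2]; print("grip",len(q),q.mean(0),cv2.minAreaRect((q*1000).astype(np.float32)),heading(q.mean(0)-c),np.hypot(*(q.mean(0)-c)))
# tabs
for nm,lo,hi in [("A",230,330),("B",390,480)]:
    m=(z>.1295)&(z<.1345); m[:,:lo]=0;m[:,hi:]=0;m[275:]=0; q=P[m][:,:2]
    r=np.hypot(*(q-c).T); q=q[(r>.05)&(r<.095)]; print(nm,len(q),q.mean(0),cv2.minAreaRect((q*1000).astype(np.float32)))
# mould edges
e=onplane("wrist",[(62,80),(494,47)],.1,p,R); print("mould edge",heading(e[0]-e[1]))
```

```text
moudlz 0.10032700903392733 cap z 0.14427550154387564
dot [ 0.5333 -0.1115  0.148 ]
ring [ 0.5332 -0.1106] 0.044184470721988 28 0.0006825792157558117
screws [[0.6008 0.0374 0.116 ]
 [0.5624 0.0499 0.116 ]] 72.57439848036198 0.1617246986127293 71.86137434969646
grip 951 [0.5712 0.0065] ((570.9241333007812, 7.191324234008789), (14.398838996887207, 36.75105285644531), 71.73180389404297) 72.01364730907437 0.12318699955421679
A 2129 [ 0.5473 -0.0441] ((551.043701171875, -47.55958938598633), (43.93607711791992, 45.64926528930664), 71.992431640625)
B 2211 [ 0.5181 -0.1773] ((517.8643798828125, -175.83786010742188), (44.587242126464844, 38.14490509033203), 72.61933135986328)
mould edge 84.61265109196533
```

```bash
cat >> h.py <<'E'
C=np.array([.5333,-.1108]); PSI=np.radians(-17.8)
def pt(x,y,z,a=0.):   # port coords (ring turned a clockwise), z above mould -> world
    p=PSI-a; ex=np.array([np.cos(p),np.sin(p)]); ey=np.array([-ex[1],ex[0]])
    return np.r_[C+x*ex+y*ey,.1+z]
def force(n=5):
    F=[]
    for _ in range(n): F.append(robot.read_force()); robot.dwell(.01)
    return np.mean(F,0)
def local(F,a=0.):
    p=PSI-a; ex=np.array([np.cos(p),np.sin(p)]); return np.array([F[:2]@ex,F[0]*-ex[1]+F[1]*ex[0],F[2]])
E
python3 - <<'E'
from h import *
R=Rz(PSI)
robot.goto(pt(.002,.067,.08),R); robot.servo_line(pt(.002,.067,.042),speed=.1); robot.dwell(.3)
F0=force(10); np.save("F0.npy",F0); print("F0",F0,robot.read_t(),robot.read_position()-pt(.002,.067,.042))
z=.036
while z>.027:
    robot.servo_line(pt(.002,.067,z),speed=.03); F=force()-F0
    print(z,local(F),robot.read_t())
    if F[2]>2.5: break
    z-=.001
print(robot.read_position(),robot.read_grip_width())
E
```

```text
F0 [-0.1695  0.4179 -0.0129] 5.9083 [0.0002 0.0001 0.0003]
0.036 [ 0.1882 -0.3688  0.1294] 6.3
0.034999999999999996 [ 0.3973 -0.2825  0.1617] 6.5917
0.033999999999999996 [ 0.1786 -0.4658  2.0888] 6.8833
0.032999999999999995 [-0.3596 -0.0809  4.8579] 7.175
[ 0.556  -0.0476  0.1333] 0.005903074595737069
```

Run:
```python
from h import *
F0=np.load("F0.npy")
for z in (.030,.028,.027):
    robot.servo_line(pt(.002,.067,z),speed=.03); F=force()-F0
    print(z,local(F),robot.read_position()[2]-.1,robot.read_t())
    if F[2]>14: break
```

```text
0.03 [-0.2279 -0.1355  6.6827] 0.030511693287360503 7.4667
0.028 [-0.7025 -0.2882  7.8544] 0.028706529252697316 7.7583
0.027 [-0.9413 -0.7229  8.4025] 0.02780434897800227 8.05
```

Run:
```python
from h import *
F0=np.load("F0.npy"); z=.0255
robot.servo_line(pt(.002,.067,z),speed=.03)
a=0
while a<1.95:
    da=.1 if a<1.15 else .03
    a+=da
    robot.servo_line(pt(.002,.067,z,a),Rz(PSI-a),speed=.06 if da>.05 else .03); F=local(force(3)-F0,a)
    print(round(a,2),F,round(robot.read_position()[2]-.1,4),robot.read_t())
    if F[0]<-11 or abs(F[1])>15 or F[2]>16 or F[2]<4.5: break
```

```text
0.1 [ 0.545  -1.902   9.4357] 0.0266 8.5833
0.2 [-0.0535 -1.3121  9.3382] 0.0264 8.8667
0.3 [ 0.3354 -1.6948  8.7631] 0.0264 9.15
0.4 [ 1.1447 -1.6908  9.1895] 0.0266 9.4333
0.5 [ 0.7938 -1.4081  9.1004] 0.0266 9.7167
0.6 [ 0.9908 -1.5818  8.6162] 0.0266 10.0
0.7 [ 1.4345 -1.7022  9.3033] 0.0266 10.2833
0.8 [ 1.0308 -0.9654  9.1741] 0.0266 10.5667
0.9 [ 1.5029 -1.0998  9.5459] 0.0266 10.85
1.0 [ 1.7611 -1.4201  9.4966] 0.0266 11.1333
1.1 [ 1.4359 -0.7054  9.3525] 0.0267 11.4167
1.2 [ 0.741  -0.5242  9.1042] 0.0267 11.7
1.23 [ 1.1175 -1.2869 10.007 ] 0.0267 11.975
1.26 [ 0.6372 -0.9244  8.8112] 0.0267 12.25
1.29 [ 0.9722 -0.7932  9.4804] 0.0267 12.525
1.32 [ 0.2335 -0.4542  9.2871] 0.0267 12.8
1.35 [ 0.4548 -0.8157  9.5417] 0.0267 13.075
1.38 [ 0.6814 -1.6662  9.3705] 0.0267 13.35
1.41 [ 0.6019 -0.7591  8.9851] 0.0267 13.625
1.44 [ 0.1182 -0.9282  9.6663] 0.0267 13.9
1.47 [ 0.1836 -0.2232  9.1421] 0.0267 14.175
1.5 [ 0.3627 -0.9612  9.5242] 0.0267 14.45
1.53 [ 0.6268 -0.8865  9.4798] 0.0267 14.725
1.56 [ 0.7131 -0.89    9.5483] 0.0267 15.0
1.59 [ 0.5058 -0.6287  9.763 ] 0.0267 15.275
1.62 [0.7686 0.1058 9.5185] 0.0267 15.55
1.65 [ 0.2788 -0.0976  9.2065] 0.0268 15.825
1.68 [-0.1378 -0.5525  9.0729] 0.0267 16.1
1.71 [-2.096  -0.3153  8.3496] 0.0268 16.375
1.74 [-6.237  -0.4554  8.1974] 0.0268 16.65
1.77 [-11.1103   0.0229   6.8799] 0.0269 16.925
```

Run:
```python
from h import *
F0=np.load("F0.npy"); a=1.73
for z in (.0255,.028,.030,.032,.033,.034,.036):
    robot.servo_line(pt(.002,.067,z,a),Rz(PSI-a),speed=.03); print(z,local(force(3)-F0,a),robot.read_position()[2]-.1)
robot.servo_line(pt(-.002,.067,.075,a),speed=.1)
robot.servo_line(pt(-.10,.03,.16,a),Rz(PSI-a),speed=.2)
robot.dwell(.2)
p,R=robot.read_position(),robot.read_tcp_rot(); im,d=robot.grab_frame("wrist")
cv2.imwrite("pics/w2.png",im[:,:,::-1]); np.savez("pics/w2.npz",d=d,p=p,R=R)
for n in ["scene","side"]:
    im,d=robot.grab_frame(n); P=cloud(n,d); P0=cloud(n,np.load(f"pics/{n}0.npy"))
    cv2.imwrite(f"pics/{n}2.png",im[:,:,::-1])
    for Q in (P0,P):
        r=np.hypot(Q[...,0]-C[0],Q[...,1]-C[1]); print(n,"cap z",np.nanmedian(Q[(r<.018)][:,2]),"ring z",np.nanmedian(Q[(r>.034)&(r<.041)&(Q[...,2]>.125)][:,2]))
print(robot.read_t())
```

```text
0.0255 [-5.9769 -0.0915  7.8172] 0.026844309512454506
0.028 [-5.8308 -0.5172  8.5913] 0.029452450662904944
0.03 [-5.6784 -1.0818  9.0266] 0.0314388719960228
0.032 [-5.1934  1.2655  5.636 ] 0.03302086977158855
0.033 [-5.3203  2.7611  2.0203] 0.03336636732233608
0.034 [-5.3668  3.8237 -1.3259] 0.03385742066510786
0.036 [-5.5647  2.8035 -2.3307] 0.03536455966631982
scene cap z 0.1451301449724829 ring z 0.13808557703338653
scene cap z 0.14509045634332962 ring z 0.13821831240954768
side cap z 0.14464150600691167 ring z 0.13814657362554328
side cap z 0.14461386227695372 ring z 0.13801819860873843
20.5667
```

View pics/w2.png

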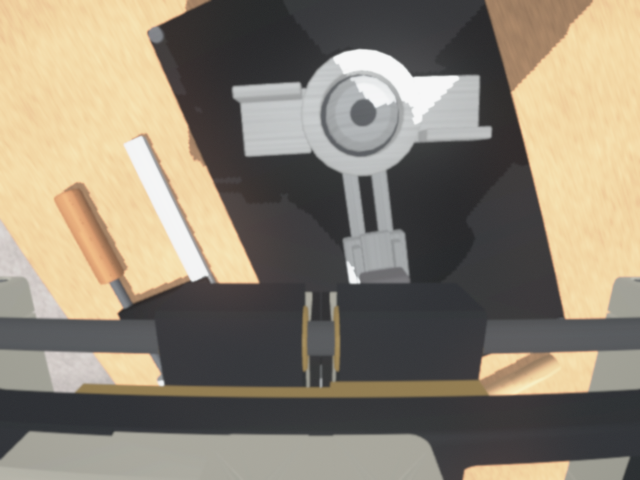

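Run:
```python
from h import *
R=Rz(PSI-np.pi/2); Z=.042
robot.goto(pt(0,.152,.13),R); robot.servo_line(pt(0,.152,Z),speed=.15); robot.dwell(.3)
F0=force(10); print("F0",F0,robot.read_t(),robot.read_position()-pt(0,.152,Z))
y=.152;n=0
while y>.105:
    y-=.002 if y>.122 else .001
    robot.servo_line(pt(0,y,Z),speed=.03); F=local(force(3)-F0)
    print(round(y,4),F,robot.read_t())
    if F[1]>10 or abs(F[2])>10 or abs(F[0])>8: break
```

```text
F0 [-0.2816 -0.1678 -0.0461] 22.1 [0.0002 0.0001 0.0005]
0.15 [-0.0053  0.1858 -0.3456] 22.375
0.148 [0.206  0.3387 0.2909] 22.65
0.146 [-0.0774  0.9313  0.3049] 22.925
0.144 [-0.0689 -0.1351  0.2502] 23.2
0.142 [-0.6739  2.207   0.2291] 23.475
0.14 [-0.5209  3.0191 -0.5723] 23.75
0.138 [-0.9447  2.7506  0.4801] 24.025
0.136 [0.1989 2.1408 0.5282] 24.3
0.134 [-0.5542  2.0656  0.0951] 24.575
0.132 [-0.609   1.8179  0.3075] 24.85
0.13 [-0.2648  2.213   0.2185] 25.125
0.128 [-0.3849  2.1849  0.1148] 25.4
0.126 [-0.3675  2.2441  0.6336] 25.675
0.124 [-0.6091  2.2848  0.6415] 25.95
0.122 [-0.7485  2.18    0.2561] 26.225
0.121 [-0.8845  2.4778  1.2307] 26.5
0.12 [-1.1289  2.8109  0.6206] 26.775
0.119 [-1.261   3.0173  0.6192] 27.05
0.118 [-1.3056  2.4665  1.5572] 27.325
0.117 [-1.8492  2.2898  1.2204] 27.6
0.116 [-2.1961  5.7476  0.8678] 27.875
0.115 [-3.4705  8.833   0.1153] 28.15
0.114 [-4.4191 13.333   0.6645] 28.425
```

Run:
```python
from h import *
R=Rz(PSI-np.pi/2)
robot.servo_line(pt(0,.125,.042),speed=.03); robot.servo_line(pt(0,.13,.13),speed=.12)
robot.goto(pt(-.03,.14,.17),Rz(PSI)); robot.dwell(.3)
p,Rr=robot.read_position(),robot.read_tcp_rot(); im,d=robot.grab_frame("wrist")
P=cloud("wrist",d,p,Rr)
cv2.imwrite("pics/w3.png",im[:,:,::-1])
r=np.hypot(P[...,0]-C[0],P[...,1]-C[1]); print("ring z",np.nanmedian(P[(r>.034)&(r<.041)&(P[...,2]>.125)][:,2]))
ey=pt(0,1,0)[:2]-C; ex=pt(1,0,0)[:2]-C; q=P[...,:2]-C; yy=q@ey; xx=q@ex
m=(P[...,2]>.154)&(P[...,2]<.163)&(abs(xx)<.03)&(yy>.08)&(yy<.15); print("grip y",m.sum(),yy[m].mean(),yy[m].min(),yy[m].max())
print(robot.read_t(),robot.read_force())
```

```text
ring z 0.1384497774355854
grip y 904 0.09878703024336463 0.09097829313320571 0.10556417177797477
31.5333 [-0.5159 -0.2143 -0.2271]
```

View pics/w3.png

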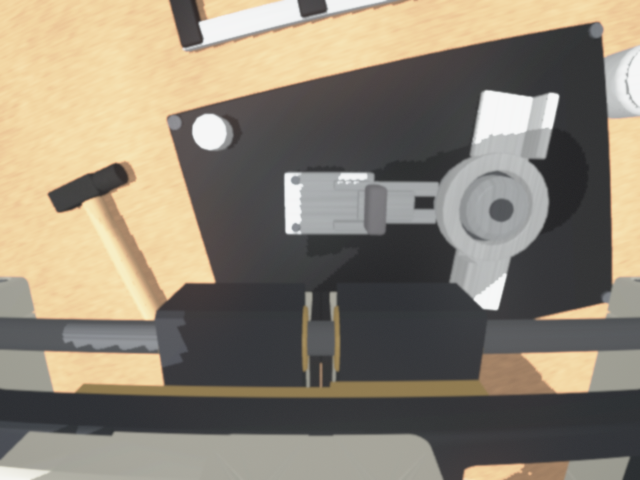

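The last picture shows the ring turned, with tab A near (515,125) and tab B near (480,280). The catch grip, at (375,208), is fully in at 98.8 mm from the axis, where about 99 mm is expected. The plug, mallet and clamp look undisturbed and the arm is clear, so I'm handing in.

```bash
python3 -c "
from rig import robot
robot.job_done(); print(robot.read_t())"
```

```text
the job is handed in; nothing more can be done
the job is handed in; nothing more can be done
```

The filling port is closed, the safety catch is in at its end stop, and the job was handed in after about 31.5 s of the 53 s allowed.

- **Ring:** I pressed tab A down about 6.5 mm (about 9 N) and turned it clockwise. It met its stop at about 1.7 rad, where the push at the rib rose to about 11 N, and I let it rise. Before and after, its top measured 138.1 and 138.2 mm above the table from one camera, and 138.1 and 138.0 mm from the other. It sprang back fully, so I take it as locked; I did not try turning it back to test the lock.
- **Catch:** It slid inwards at 2–3 N until the force rose to about 13 N at its stop. The grip ended 98.8 mm from the axis, where about 99 mm is expected.
- **Forces:** The highest reading I took was about 14 N, well under the 60 N limit. I read forces between steps, not continuously.
- **Bystanders:** I left the plug, tin, mallet and clamp alone. They look undisturbed in the last picture, though the tin and clamp are only partly in view and I did not measure any positions. The arm was clear of everything at hand-in.

No check failed. One disagreed slightly: the tab surface was felt about 1 mm higher than stated, which is within the 2 mm calibration.

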